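# Shift the insulator caddy to the other hook and rock the bin forward

## Robot

A 6-joint arm with a two-finger parallel gripper is mounted at the origin on the work surface. World frame = base frame: x ahead of the robot, y to its left, z up, the work surface at z = 0. Lengths are in mm, angles in rad, forces in N, time in s.
With the tool pointing down it reaches from about 300 to 775 mm from the base axis. Payload 14.6 kg.
Tool frame: the origin (TCP) lies on the centre line of the jaws, within the pads' length; the fingertips stand 8 mm ahead of it and the grasp point (between the pads) lies 11 mm behind it; z points along the fingers, y is the direction in which the jaws open and shut (so a half turn about z gives the same grasp; the last joint's range is limited). The gripper opens to 94 mm and grips with 3 to 60 N. Pads are 16 mm wide; open, the fingers measure 119 mm over their backs; the gripper's body (75 mm by 177 mm) begins 78 mm behind the grasp point.
Start: joints at [-1.277, 0.3, 1.521, -0, 1.321, -0.067], TCP at [194.155, -514.58, 175.146] pointing down, gripper open.
Joint ranges: [-3.03, 3.03], [-0.79, 2.21], [0.23, 2.52], [-1.04, 4.18], [0, 3.07], [-2.55, 2.55]. Speed limits (rad/s): [2.22, 2.22, 2.57, 3.14, 3.14, 3.14].

## Interface

Orientations are given as [roll, pitch, yaw] about the fixed x, y, z axes, in that order (R = Rz(yaw) Ry(pitch) Rx(roll)).
In Python, from cell import read_state, cams, manip gives the robot as it stands.
- The arm moves only by the shell command python3 -m handwheel 'ROWS' [OPENING] [FORCE]. ROWS is JSON, a list of rows, each a list of 4 numbers: the shift along the tool's x, y, z in m, then the turn about the tool's z in degrees. In form: [[dx, dy, dz, turn], ...]. A call has 1 to 5 rows; each row is the pose to reach, as a shift and turn from the pose measured when the call began, along the tool's axes at that moment; what a row does not reach only later rows make up. A row lasts 1/8 s, in which the tool goes at most 62.5 mm and 10.7 degrees, less where a joint would pass 70% of its speed; a pose out of reach is approached as far as the arm can. A call with a gripper value outside its range is refused whole. OPENING is the closure, from 0 (fully open) to 1 (shut), set as the call begins (- or left out, the last holds). The fingers move at their own pace and stop on an object; FORCE is the grip in N (left out, the last holds). Time passes only in rows, so rows that repeat a pose let the fingers close. It gives the time, the measured TCP pose, the force and the opening at its end, in the units of the state.
- read_state(): the state, without advancing time (a new reading comes with each control period).
- cams.camera(name): name is "scene" or "top" or "wrist"; returns the picture (400x640x3 uint8, red, green, blue); there is no depth.
- cams.get_calibration(name): a dict with "vertical_fov" (degrees; the focal length in pixels is half the picture's height over the tangent of half this angle, whatever the lens; pixels are square), "cx", "cy" (the principal point, pixels), "R" (3x3) and "t" (3): a world point X has camera coordinates R X + t. Camera axes: x right, y down, z forward; pixel columns grow to the right and rows downward; lengths in mm; the calibration is good to about 2 mm. A picture is of the moment at which its call begins: read the wrist's pose just before it. get_calibration takes no time and is no camera call; for the wrist camera it gives the pose at the moment of the call.
- manip.sign_off(): hands the job in, once; it reports no verdict.
The state is a dict: "clock": time; "joints": joint angles; "qd": joint speeds; "effort": joint torques, N m; "eef_pos": TCP position; "eef_rot": TCP orientation; "wrist_force": force on the tool from outside, world axes, zero at the start; "moment": the same for the moment, N m; "finger_gap": finger opening in mm.
Only numpy, scipy, OpenCV 4.12 (cv2) and the standard library are available. Lean on these libraries where they do the work, as an engineer would, in place of code of your own. Each camera call takes 0.05 s, during which the arm holds its last target. There are 200 camera calls.

## Task

The caddy hanging on the blue double hook blocks the tilting bin: take it by its red bar and, without setting it down and keeping it level so that the glass insulator in it stays standing, hang it on both prongs of the empty yellow double hook and let go. Then rock the aluminium bin fully forward to its stop, towards the freed blue hook, and leave it there. Leave the fuse holder, lamp cap and adapter on the worktop alone.

Things in the scene. Friction and masses are not known exactly. Their poses are not given: they have to be found in the camera images.
- caddy_bar (a point): centre of the caddy's red square carrying bar, 12 x 12 mm, 170 mm long. x across the bar, y along it, z up. It starts hung on the blue stand's two prongs. Grip its middle across its width, between the prongs. The bar clears the prong tips when its centre is 25 mm or more above the seat
- caddy: loose rigid aluminium caddy, 0.25 to 0.5 kg; origin: centre of the tray's underside, 146 mm below the bar's centre; axes as the bar's. Tray 100 (x) by 170 mm (y), floor 4 mm, long rims 18 mm high; end panels at y +-83 mm, 100 wide, 64 high, and from their middles straps 16 mm wide up to the bar's ends
- insulator_center (a point): centre of the squat green glass insulator, 72 mm across and 60 mm high, 0.2 to 0.3 kg, standing loose on the floor of the caddy's tray; z is its own axis
- hook_a_seat (a point): the blue stand's seat: where the bar's centre lies when hung properly, z 246 mm, midway between the prongs. x points from the prong tips back to the post, y along a seated bar, z up. Flat seat: x -22 to +22 mm, its top 6 mm below this point. Tips end at x -38 mm, 16 mm above it. Behind, prongs slope up to 14 mm above it at x +85 mm
- hook_a: blue-crossbar stand holding the caddy at first, fixed; origin on the worktop under the seat, x as the seat's. Base plate 110 x 150 mm and post 115 mm behind the seat; from the crossbar (top z 264 mm) two steel prongs 8 mm thick at y +-40 mm run to -x, tips upturned: a double hook. Prongs pass between tray and bar, inside the straps
- hook_b_seat (a point): the yellow stand's seat: where the bar's centre lies when hung properly, z 246 mm, midway between the prongs. x points from the prong tips back to the post, y along a seated bar, z up. Flat seat: x -22 to +22 mm, its top 6 mm below this point. Tips end at x -38 mm, 16 mm above it. Behind, prongs slope up to 14 mm above it at x +85 mm
- hook_b: yellow-crossbar stand, empty at first, fixed, built exactly like the blue one; origin on the worktop under its seat. A caddy enters or leaves a stand only from its open tips: raised, moved along the stand's x by 55 mm or more beyond or from the seat, never sideways past the prongs
- bin (a joint): tilt of the bin on its pivot pin, rad: 0 upright, grows as it rocks forward (top towards its frame's +y, the blue stand's side), stop at 1.1. It stays where it is left (stiff pivot, about 0.3 N m; 2 to 4 N at the handle)
- bin_handle (a point): centre of the bin's black round handle bar, 12 mm thick, 136 mm long along the bin's x, 160 mm above the pivot pin when upright; push it or pinch it from above. The dented aluminium bin below is 140 (x) x 100 x 100 mm, its rim 95 mm below the handle; straps at x +-66 mm carry the handle
- bin_pivot (a point): middle of the bin's pivot pin, z 70 mm, on its fixed frame (axes do not tilt): x along the pin, y the way the bin's top rocks forward, z up. At tilt q the handle is 160 sin q mm along y and 160 cos q mm above this point. With the caddy on the blue hook the bin cannot reach its stop
- bin_frame: the fixed base plate and two cheeks that carry the bin, with the bin; origin on the worktop under the pivot
- fuse_holder_center (a point): centre of a white ceramic fuse holder, 90 x 34 x 40 mm, loose on the grey worktop (z = 0), to be left alone
- lamp_cap_center (a point): centre of a black bakelite pilot lamp cap, 60 mm across, 46 mm high, loose on the grey worktop (z = 0), to be left alone
- adapter_center (a point): centre of a brass coaxial adapter, 52 mm across, 56 mm high, loose on the grey worktop (z = 0), to be left alone

How it is judged:
By the outcome, as a careful person would: the job done as asked, in the order asked, and still so for the second after the job is handed in, with the robot touching nothing.
It also fails if it takes over 66 s, if anything falls off the work surface, if the arm or the gripper's body presses on something with over 40 N, if the wrist force passes 120 N, or if a joint passes its speed limit or range.

## Working session

There is one attempt and no reset: what is moved stays moved. The work goes in short steps, Python scripts to look and compute and a shell command to move; the robot and the scene stay as the last step left them, time stands still between calls to the robot, and variables do not carry over. Pictures are saved under pics/ and viewed, about 8 in all and at most 12, crops included, and the job is handed in when it is done.

```bash
mkdir -p pics; ls; python3 - <<'E'
from cell import read_state, cams
import cv2
s=read_state();print({k:s[k] for k in('clock','eef_pos','eef_rot','finger_gap','wrist_force')})
for n in('scene','top','wrist'):
    c=cams.get_calibration(n);print(n,c)
    cv2.imwrite(f'pics/{n}0.png',cams.camera(n)[:,:,::-1])
E
```

```text
pics
{'clock': 0.0, 'eef_pos': array([ 194.0599223 , -514.30057974,  174.60004788]), 'eef_rot': array([-3.14045137e+00, -7.43045148e-05,  3.60791915e-01]), 'finger_gap': 93.72778157819872, 'wrist_force': array([ 0.02732838, -0.0783134 , -0.12928084])}
scene {'vertical_fov': 53.082359797629145, 'cx': 317.9288886799046, 'cy': 195.2693902851192, 'R': array([[-0.19285007,  0.98106866, -0.01769557],
       [ 0.67113679,  0.11872746, -0.73176444],
       [-0.71581021, -0.15299698, -0.68132787]]), 't': array([  83.42668465, -240.93719788, 1390.86464117])}
top {'vertical_fov': 57.992455329484976, 'cx': 326.00224072371793, 'cy': 197.26447273920462, 'R': array([[-0.2064166 , -0.97846341,  0.00124488],
       [-0.95834112,  0.20191457, -0.20202179],
       [ 0.19741957, -0.04289367, -0.97938024]]), 't': array([111.53040922, 530.72257567, 784.39519152])}
wrist {'vertical_fov': 58.67556908391732, 'cx': 319.3217068207918, 'cy': 196.71966581749095, 'R': array([[ 3.52116547e-01, -9.35956162e-01, -1.98692225e-05],
       [-9.00141213e-01, -3.38648403e-01,  2.73976378e-01],
       [-2.56436608e-01, -9.64537309e-02, -9.61736421e-01]]), 't': array([-551.68210603,  -28.25030123,  390.54550643])}
```

View pics/scene0.png

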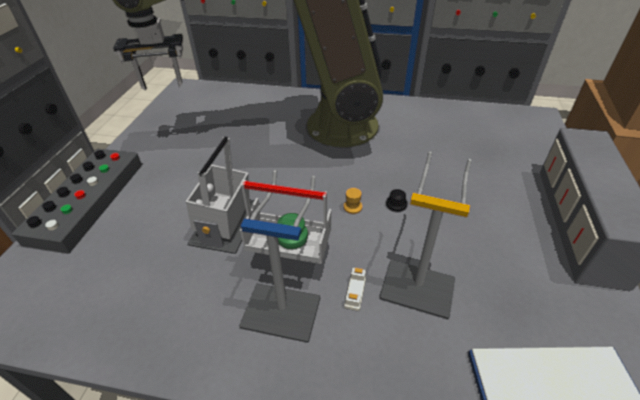

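View pics/top0.png

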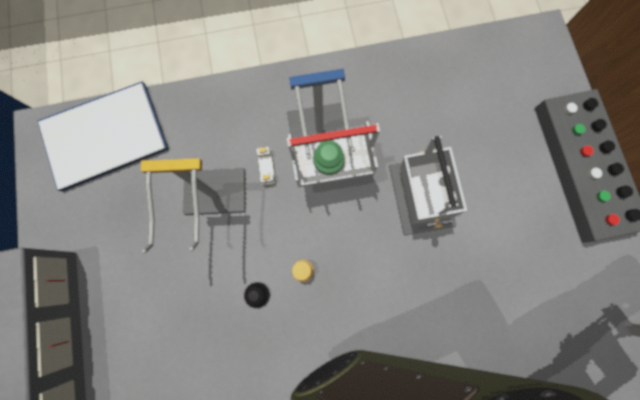

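The scene view shows the caddy on the blue stand: red bar from about (246,186) to (325,194), yellow stand to its right at about (440,205), bin to its left with handle near (215,155). The top view shows the same layout, with the bar from (291,139) to (378,128). I'll enlarge both for closer pixel positions.

```bash
python3 - <<'E'
import cv2,numpy as np
def crop(n,x,y,w,h,k,o):
    im=cv2.imread(f'pics/{n}0.png')[y:y+h,x:x+w]
    im=cv2.resize(im,None,fx=k,fy=k,interpolation=cv2.INTER_CUBIC)
    for u in range((x+19)//20*20,x+w,20):
        cv2.line(im,(int((u-x)*k),0),(int((u-x)*k),6 if u%100 else 600),(255,0,255),1);cv2.putText(im,str(u),(int((u-x)*k)+2,12),0,.35,(255,255,0),1)
    for v in range((y+19)//20*20,y+h,20):
        cv2.line(im,(0,int((v-y)*k)),(6 if v%100 else 800,int((v-y)*k)),(255,0,255),1);cv2.putText(im,str(v),(0,int((v-y)*k)-2),0,.35,(255,255,0),1)
    cv2.imwrite(f'pics/{o}.png',im)
crop('top',135,60,340,250,2.35,'topc')
crop('scene',185,130,300,210,2.66,'scenec')
E
```

```text
(no output)
```

View pics/topc.png

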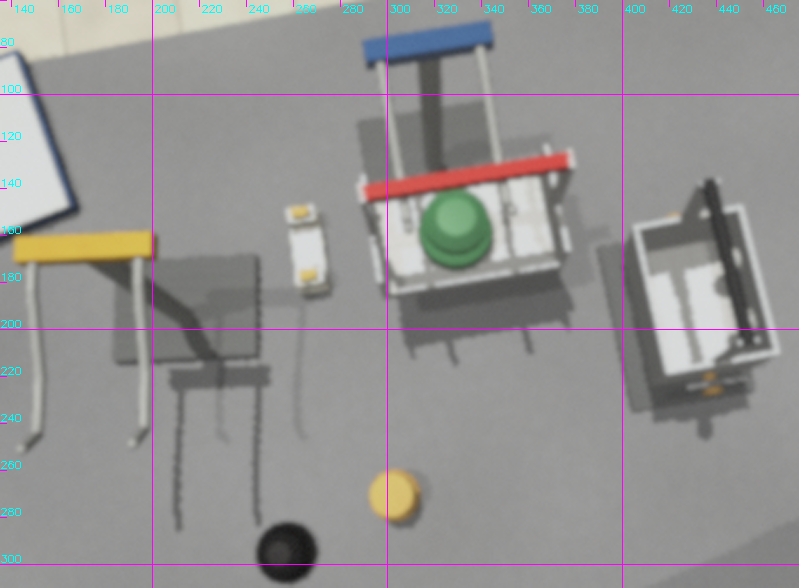

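View pics/scenec.png

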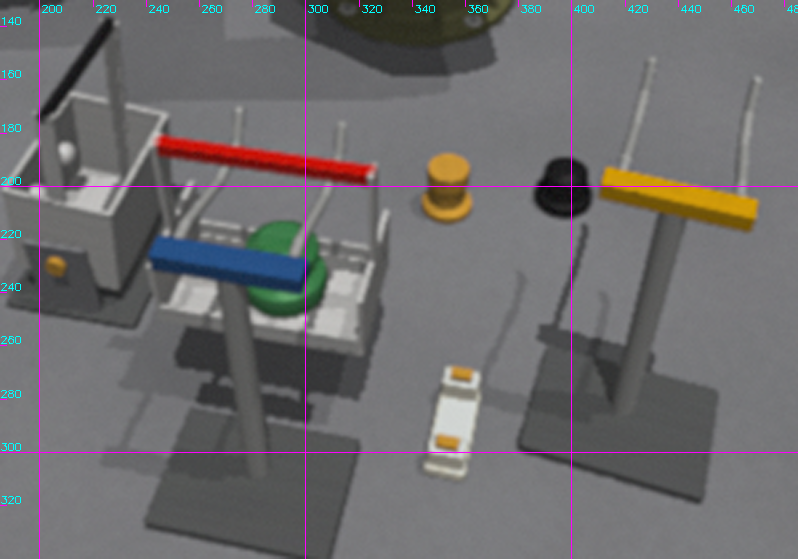

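```bash
cat > h.py <<'E'
import numpy as np
from cell import cams,read_state
def K(c): return 200/np.tan(np.radians(c['vertical_fov']/2))
def ray(c,p):
    d=c['R'].T@np.array([(p[0]-c['cx'])/K(c),(p[1]-c['cy'])/K(c),1]);return -c['R'].T@c['t'],d/np.linalg.norm(d)
def onz(c,p,z):
    o,d=ray(c,p);return o+d*(z-o[2])/d[2]
def tri(cs,ps):
    A=0;b=0;rs=[ray(c,p) for c,p in zip(cs,ps)]
    for o,d in rs:
        P=np.eye(3)-np.outer(d,d);A=A+P;b=b+P@o
    X=np.linalg.solve(A,b);return X,[np.linalg.norm((np.eye(3)-np.outer(d,d))@(X-o)) for o,d in rs]
def proj(c,X):
    q=c['R']@np.array(X)+c['t'];return q[:2]/q[2]*K(c)+[c['cx'],c['cy']]
E
python3 - <<'E'
from h import *
np.set_printoptions(precision=1,suppress=True)
T=cams.get_calibration('top');S=cams.get_calibration('scene')
t=lambda x,y:(135+x/2.35,60+y/2.35); s=lambda x,y:(185+x/2.66,130+y/2.66)
P={'bar+y':(t(365,192),s(372,174),246),'bar-y':(t(574,159),s(158,145),246),
'yelbar+y':(t(14,250),s(757,213),257),'yelbar-y':(t(155,245),s(602,183),257),
'ytip+y':(t(22,449),s(757,79),262),'ytip-y':(t(133,445),s(652,59),262),
'handle far':(t(710,182),s(42,115),230),'handle near':(t(748,340),s(112,22),230),
'blue+y':(t(364,52),s(304,274),257),'blue-y':(t(492,32),s(150,250),257),
'ins':(t(456,218),s(284,240),155),'cap':(t(287,548),s(565,172),46),'adap':(t(393,494),s(449,163),56)}
for k,(a,b,z) in P.items():
    X,e=tri([T,S],[a,b]);print(k,X,np.array(e),'top@z',onz(T,a,z),'sc@z',onz(S,b,z))
E
```

```text
bar+y [618.7  52.6 246.5] [2. 2.] top@z [619.2  50.7 246. ] sc@z [618.   54.5 246. ]
bar-y [ 612.2 -113.5  244.1] [2.7 2.7] top@z [ 612.2 -115.8  246. ] sc@z [ 614.6 -109.6  246. ]
yelbar+y [623.8 319.4 258.1] [0.6 0.6] top@z [624.2 319.2 257. ] sc@z [622.3 320.4 257. ]
yelbar-y [607.4 216.2 253.6] [1. 1.] top@z [606.1 214.2 257. ] sc@z [610.6 216.9 257. ]
ytip+y [473.5 330.  258.3] [1.3 1.3] top@z [473.  326.9 262. ] sc@z [477.7 330.1 262. ]
ytip-y [459.9 251.2 257.7] [0.9 0.9] top@z [459.4 248.8 262. ] sc@z [465.4 251.3 262. ]
handle far [ 577.1 -222.8  228.3] [0. 0.] top@z [ 576.6 -222.1  230. ] sc@z [ 579.  -221.6  230. ]
handle near [ 445.3 -214.6  229.6] [1.9 1.9] top@z [ 445.6 -216.4  230. ] sc@z [ 446.4 -212.1  230. ]
blue+y [730.6  29.9 257.1] [0.6 0.6] top@z [730.7  29.3 257. ] sc@z [730.5  30.5 257. ]
blue-y [727.4 -74.8 256.3] [0.4 0.4] top@z [726.9 -74.3 257. ] sc@z [727.9 -74.9 257. ]
ins [612.5 -20.  157.3] [1.6 1.6] top@z [613.6 -21.8 155. ] sc@z [610.4 -18.9 155. ]
cap [361.7 200.2  36.6] [4.2 4.2] top@z [362.4 194.1  46. ] sc@z [370.7 203.7  46. ]
adap [390.4  87.5  57.3] [1.9 1.9] top@z [390.7  85.7  56. ] sc@z [388.5  89.2  56. ]
```

From the fixes: bar centre ≈ (615.5, -30.5, 246), with yaw ≈ -0.037. Yellow seat ≈ (503, 285), yaw ≈ -0.155. Handle upright at ≈ (511, -219, 229). Next I rise and move above the bar.

```bash
python3 -m handwheel '[[0,0,-0.05,0],[0,0,-0.10,0],[0,0,-0.15,0],[0,0,-0.20,0],[0,0,-0.225,0]]' 0
python3 -m handwheel '[[0.047,-0.0254,0,0],[0.094,-0.0508,0,0],[0.141,-0.0762,0,0],[0.188,-0.1016,0,0],[0.235,-0.127,0,0]]'
python3 -m handwheel '[[0.047,-0.0254,0,0],[0.094,-0.0508,0,0],[0.141,-0.0762,0,0],[0.188,-0.1016,0,0],[0.235,-0.127,0,0]]'
python3 -m handwheel '[[0.047,-0.0254,0,-10],[0.09,-0.05,0,-20],[0.09,-0.05,0,-30],[0.09,-0.05,0,-40],[0.09,-0.05,0,-50]]'
python3 -m handwheel '[[0,0,0.03,-9],[0,0,0.06,-17],[0,0,0.075,-17],[0,0,0.075,-17]]'
python3 - <<'E'
from h import *
s=read_state();print(s['eef_pos'],s['eef_rot'],s['joints'],s['clock'])
import cv2
c=cams.get_calibration('wrist');im=cams.camera('wrist')[:,:,::-1].copy()
cv2.imwrite('pics/w1.png',im);np.savez('w1.npz',**c)
for X in([615.5,-30.5,246],[618.7,52.6,246],[612.2,-113.5,246]):print(proj(c,X))
E
```

```text
clock: 0.78
eef_pos: [194.2, -514.6, 402.3]
eef_rot: [3.14, 0.0, 0.361]
wrist_force: [-0.7, 0.7, -1.0]
finger_gap: 93.6
clock: 1.4
eef_pos: [370.0, -311.3, 402.0]
eef_rot: [3.14, 0.0, 0.361]
wrist_force: [1.3, -1.1, 0.6]
finger_gap: 93.9
clock: 2.02
eef_pos: [546.0, -108.0, 401.5]
eef_rot: [3.14, 0.0, 0.361]
wrist_force: [0.4, -1.0, -0.2]
finger_gap: 94.0
clock: 2.65
eef_pos: [612.6, -29.3, 401.0]
eef_rot: [3.142, 0.002, 1.239]
wrist_force: [-0.9, -0.2, 1.0]
finger_gap: 94.1
clock: 3.15
eef_pos: [612.5, -29.4, 325.5]
eef_rot: [-3.14, 0.002, 1.533]
wrist_force: [-0.0, 0.1, 0.6]
finger_gap: 93.9
[612.4543917  -29.42472038 325.54673114] [-3.13980900e+00  1.62421656e-03  1.53294854e+00] [-0.10687609  0.39554313  1.0533183  -0.00175677  1.69439842 -0.06924198] 3.15
[322.94609461 192.60551724]
[323.21389365  89.13946771]
[322.60204336 281.1877714 ]
```

View pics/w1.png

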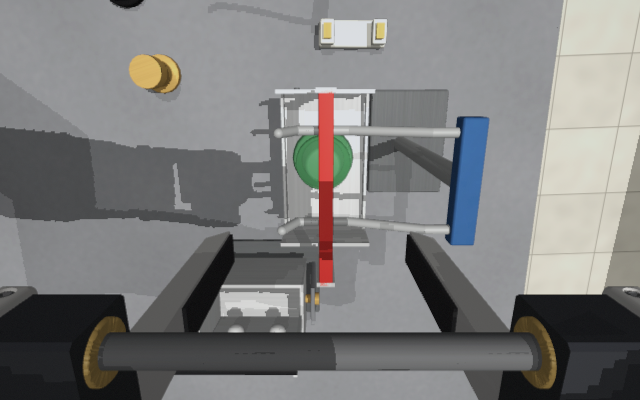

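The bar runs straight from about (326,91) to (326,284). The prongs cross it at about row 131 and row 226, with tips near (279,133) and (282,231). I'll convert these and correct the position.

```bash
python3 - <<'E'
from h import *
np.set_printoptions(precision=1,suppress=True)
c=np.load('w1.npz')
for p,z in(((325.8,91),252),((326.3,284),252),((326,187),252),((279,133),262),((282,231),262),((326,131),240),((326,226),240),((487,118),264),((452,244),264)):print(p,onz(c,p,z))
E
```

```text
(325.8, 91) [620.6  51.1 252. ]
(326.3, 284) [ 615.5 -113.   252. ]
(326, 187) [618.2 -24.2 252. ]
(279, 133) [584.   21.9 262. ]
(282, 231) [580.9 -57.4 262. ]
(326, 131) [619.9  19.9 240. ]
(326, 226) [617.1 -62.7 240. ]
(487, 118) [739.2  27.2 264. ]
(452, 244) [719.8 -73.3 264. ]
```

```bash
python3 -m handwheel '[[0,0.0045,0.03,0],[0,0.0045,0.055,0],[0,0.0045,0.075,0],[0,0.0045,0.088,0],[0,0.0045,0.0905,0]]' 0
python3 -m handwheel '[[0,0,0,0],[0,0,0,0],[0,0,0,0],[0,0,0,0],[0,0,0,0]]' 1 45
python3 -m handwheel '[[0,0,0,0],[0,0,0,0],[0,0,0,0],[0,0,0,0]]'
```

```text
clock: 3.82
eef_pos: [617.3, -29.8, 236.4]
eef_rot: [3.141, 0.002, 1.533]
wrist_force: [0.9, -0.3, 0.2]
finger_gap: 94.3
clock: 4.45
eef_pos: [617.4, -29.8, 236.4]
eef_rot: [3.141, 0.002, 1.533]
wrist_force: [-0.2, -0.4, 0.4]
finger_gap: 47.4
clock: 4.95
eef_pos: [617.4, -29.8, 236.4]
eef_rot: [3.141, 0.002, 1.533]
wrist_force: [0.1, 0.8, 0.7]
finger_gap: 7.2
```

The gap of 7.2 mm is smaller than the 12 mm bar, so I'm checking before going on.

```bash
python3 - <<'E'
from h import *
import cv2
s=read_state();print(s['finger_gap'],s['eef_pos'],s['joints'])
a=cams.camera('wrist')[:,:,::-1];b=cams.camera('scene')[:,:,::-1][90:290,180:400]
b=cv2.resize(b,(440,400));a=a[:,140:500]
cv2.imwrite('pics/w2.png',np.hstack([a,b]));c=cams.get_calibration('wrist');np.savez('w2.npz',**c);print(read_state()['finger_gap'])
print(proj(c,[617.4,-29.8,247]))
E
```

```text
7.170105226449966 [617.35129088 -29.81897087 236.41330027] [-0.10666382  0.42063716  1.21784855 -0.00174944  1.50280871 -0.06842136]
1.0100412231429736
[319.15124164 231.22265978]
```

View pics/w2.png

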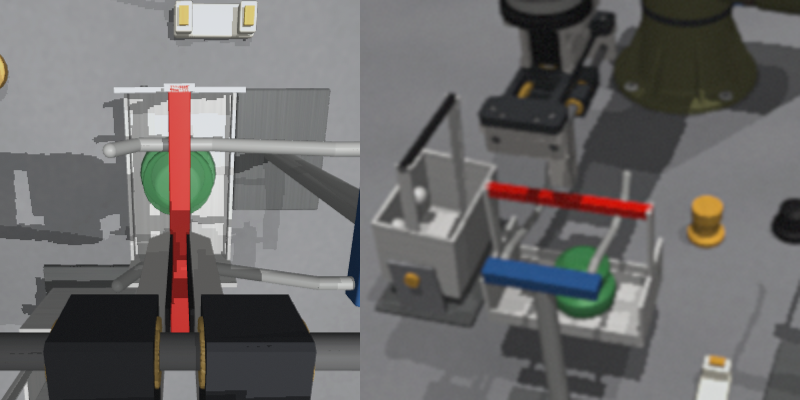

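```bash
python3 - <<'E'
from h import *
S=cams.get_calibration('scene');c=np.load('w2.npz')
for X in([617.4,-29.8,228],[617.4,-29.8,246],[617.4,-29.8,255],[617.4,-29.8,265],[617.4,-29.8,285]):print(X,proj(S,X),proj(c,X)-[140,0])
import cv2
a=cams.camera('wrist')[:,:,::-1][200:350,230:410];b=cams.camera('scene')[:,:,::-1][130:230,225:355]
cv2.imwrite('pics/w3.png',np.hstack([cv2.resize(a,(420,350),interpolation=2),cv2.resize(b,(380,350),interpolation=2)]))
E
```

```text
[617.4, -29.8, 228] [283.35789875 196.79566672] [179.14604175 220.35946126]
[617.4, -29.8, 246] [282.65611359 190.10825321] [179.15094572 230.60445327]
[617.4, -29.8, 255] [282.29694269 186.68566117] [179.15370923 236.37775924]
[617.4, -29.8, 265] [281.89118005 182.81908959] [179.15706787 243.39437775]
[617.4, -29.8, 285] [281.05780919 174.87777668] [179.16488927 259.73424875]
```

View pics/w3.png

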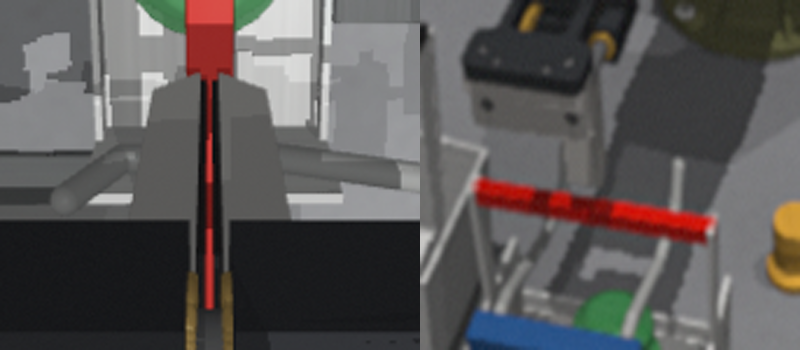

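Both views show the fingers shut above the bar, and no force was felt. I'll triangulate bar and prong tips from the two wrist views to find the height error.

```bash
python3 - <<'E'
from h import *
np.set_printoptions(precision=1,suppress=True)
a=dict(np.load('w1.npz'));b=dict(np.load('w2.npz'));S=cams.get_calibration('scene');T=cams.get_calibration('top')
print('cam pos',-a['R'].T@a['t'],-b['R'].T@b['t'])
for n,p,q in(('bar+y',(325.8,91),(319.5,89)),('tip+y',(279,133),(248,151)),('tip-y',(282,231),(256.6,287))):
    print(n,*tri([a,b],[p,q]))
t=lambda x,y:(135+x/2.35,60+y/2.35)
print('tip-y,+y scene+wrist1: ',tri([S,a],[(185+238/2.66,130+110/2.66),(282,231)]),tri([S,a],[(185+341/2.66,130+125/2.66),(279,133)]))
print('fingertip near edge rows:',[ (z,proj(b,[617.4,-38,z])) for z in(228,248,264)])
print('scene fingertip:',[(z,proj(S,[625,-30,z])) for z in(228,248,264,280)])
E
```

```text
cam pos [615.9  48.8 534.1] [620.4  48.5 445. ]
bar+y [620.8  51.2 241.3] [np.float64(0.05319867806644828), np.float64(0.053198678066439256)]
tip+y [585.2  23.3 273.8] [np.float64(0.2594452933721715), np.float64(0.2594452933720477)]
tip-y [580.4 -57.4 261.4] [np.float64(0.40228562259358924), np.float64(0.4022856225934987)]
tip-y,+y scene+wrist1:  (array([580.7, -56.6, 260.6]), [np.float64(1.2537172515311057), np.float64(1.2537172515311412)]) (array([583.4,  23.2, 259.2]), [np.float64(1.5461911246011104), np.float64(1.5461911246011115)])
fingertip near edge rows: [(228, array([319.6, 232.2])), (248, array([319.7, 244.6])), (264, array([319.7, 256.3]))]
scene fingertip: [(228, array([282.3, 199.4])), (248, array([281.5, 191.9])), (264, array([280.8, 185.8])), (280, array([280.1, 179.4]))]
```

The fingertips sit about 31 mm behind the reported TCP, where the brief puts them 8 mm ahead. The wrist image and the scene image agree on this, and the bar itself is where I measured it. The true grasp point is therefore about TCP z + 50, so I open, go down to TCP z ≈ 197 and close again.

```bash
python3 -m handwheel '[[0,0,0,0],[0,0,0,0],[0,0,0,0],[0,0,0,0],[0,0,0,0]]' 0.4
python3 -m handwheel '[[0,0,0,0],[0,0,0.01,0],[0,0,0.02,0],[0,0,0.03,0],[0,0,0.0395,0]]'
python3 -m handwheel '[[0,0,0.0395,0],[0,0,0.0395,0],[0,0,0.0395,0],[0,0,0.0395,0]]' 1 45
python3 -m handwheel '[[0,0,0,0],[0,0,0,0],[0,0,0,0],[0,0,0,0]]'
```

```text
clock: 5.78
eef_pos: [617.4, -29.8, 236.4]
eef_rot: [3.141, 0.002, 1.533]
wrist_force: [0.2, -0.9, 0.2]
finger_gap: 47.0
clock: 6.4
eef_pos: [617.2, -29.9, 196.0]
eef_rot: [-3.141, 0.002, 1.533]
wrist_force: [-0.0, -0.2, -0.2]
finger_gap: 56.2
clock: 6.9
eef_pos: [617.9, -30.0, 158.1]
eef_rot: [3.14, 0.002, 1.533]
wrist_force: [-0.8, 0.4, 0.1]
finger_gap: 19.8
clock: 7.4
eef_pos: [618.1, -30.0, 158.7]
eef_rot: [3.139, 0.002, 1.533]
wrist_force: [-0.6, 0.0, 5.1]
finger_gap: 11.6
```

My slip: I repeated the shift in a fresh call, so the tool went 39 mm too deep. Nothing was struck (5 N at most). I'll open, raise by 38 mm and regrip.

```bash
python3 -m handwheel '[[0,0,0,0],[0,0,0,0],[0,0,0,0],[0,0,0,0]]' 0.35
python3 -m handwheel '[[0,0,-0.01,0],[0,0,-0.02,0],[0,0,-0.03,0],[0,0,-0.038,0],[0,0,-0.038,0]]'
python3 -m handwheel '[[0,0,0,0],[0,0,0,0],[0,0,0,0],[0,0,0,0],[0,0,0,0]]' 1 45
python3 -m handwheel '[[0,0,0,0],[0,0,0,0],[0,0,0,0]]'
python3 - <<'E'
from h import *
import cv2
a=cams.camera('wrist')[:,:,::-1][:,140:500];b=cams.camera('scene')[:,:,::-1][130:270,210:363]
cv2.imwrite('pics/w4.png',np.hstack([a,cv2.resize(b,(437,400),interpolation=2)]))
np.savez('w4.npz',**cams.get_calibration('wrist'))
E
```

```text
clock: 7.9
eef_pos: [618.1, -30.0, 158.5]
eef_rot: [3.139, 0.002, 1.533]
wrist_force: [0.5, 0.6, 0.1]
finger_gap: 48.0
clock: 8.52
eef_pos: [618.2, -29.9, 197.3]
eef_rot: [3.138, 0.002, 1.533]
wrist_force: [-0.4, -0.1, -0.4]
finger_gap: 61.0
clock: 9.15
eef_pos: [618.2, -30.0, 197.2]
eef_rot: [3.138, 0.002, 1.533]
wrist_force: [-0.2, -0.2, 0.4]
finger_gap: 14.4
clock: 9.52
eef_pos: [618.2, -30.0, 197.3]
eef_rot: [3.138, 0.002, 1.533]
wrist_force: [0.2, 0.8, -0.0]
finger_gap: 11.3
```

View pics/w4.png

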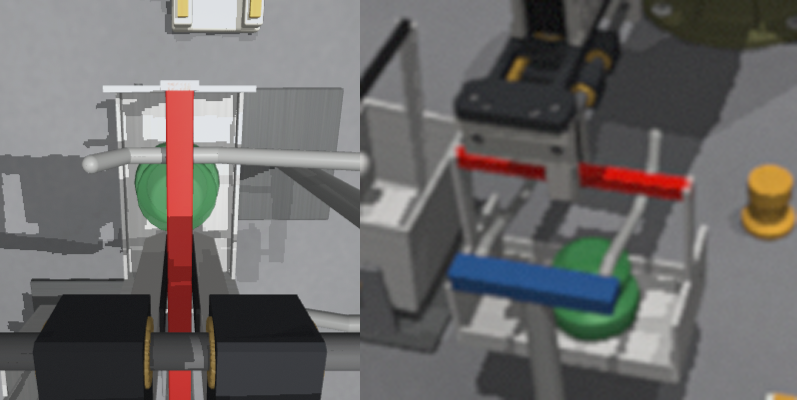

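Now the fingers hold the bar at its middle, with finger at about (563,180) in the scene crop, and the insulator is standing. I lift and look at the load.

```bash
python3 -m handwheel '[[0,0,-0.004,0],[0,0,-0.012,0],[0,0,-0.022,0],[0,0,-0.032,0],[0,0,-0.042,0]]' - 55
python3 -m handwheel '[[0,0,-0.004,0],[0,0,-0.004,0]]'
python3 -c "
from h import *
s=read_state();print(s['wrist_force'],s['moment'])"
```

```text
clock: 10.25
eef_pos: [618.0, -29.9, 240.1]
eef_rot: [3.137, 0.002, 1.533]
wrist_force: [-0.5, 0.0, -7.6]
finger_gap: 11.3
clock: 10.5
eef_pos: [618.1, -29.9, 244.4]
eef_rot: [3.137, 0.002, 1.533]
wrist_force: [-0.7, -0.2, -8.1]
finger_gap: 11.5
[-0.71802811 -0.2292027  -8.12381089] [-0.10298552 -0.12156597  0.00601957]
```

```bash
python3 -m handwheel '[[0,-0.006,0,0],[0,-0.018,0,0],[0,-0.034,0,0],[0,-0.052,0,0],[0,-0.070,0,0]]'
python3 -m handwheel '[[0,-0.02,0,0],[0,-0.04,0,0],[0,-0.06,0,0],[0,-0.08,0,0],[0,-0.098,0,0]]'
python3 -m handwheel '[[0,-0.016,0,0],[0,-0.027,0,0],[0,-0.032,0,0],[0,-0.032,0,0]]'
python3 - <<'E'
from h import *
import cv2
s=read_state();print(s['eef_pos'],s['eef_rot'],s['wrist_force'])
b=cams.camera('scene')[:,:,::-1][60:280,180:480];cv2.imwrite('pics/s5.png',cv2.resize(b,(800,587),interpolation=2))
E
```

```text
clock: 11.12
eef_pos: [547.1, -27.1, 243.8]
eef_rot: [3.138, 0.002, 1.533]
wrist_force: [1.3, 0.3, -6.8]
finger_gap: 11.4
clock: 11.75
eef_pos: [448.0, -23.3, 243.2]
eef_rot: [3.138, 0.002, 1.533]
wrist_force: [0.4, -0.3, -7.5]
finger_gap: 11.3
clock: 12.25
eef_pos: [416.0, -22.1, 243.2]
eef_rot: [3.137, 0.002, 1.533]
wrist_force: [-0.3, -0.0, -6.3]
finger_gap: 11.3
[416.0223166  -22.11619167 243.18885494] [3.13726120e+00 2.05616949e-03 1.53268290e+00] [-0.30531174 -0.04553171 -6.31476338]
```

View pics/s5.png

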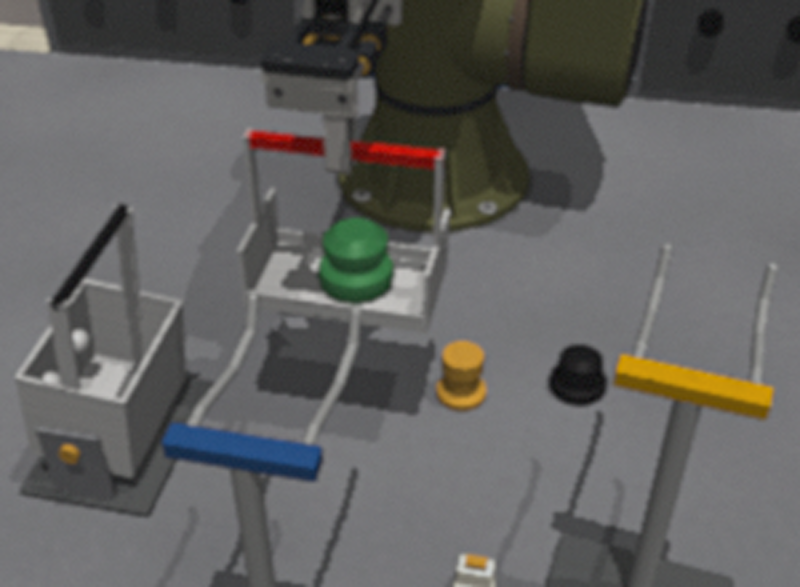

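The caddy is clear of the blue prongs and level, with the insulator standing and the worktop items untouched. Next I traverse to in front of the yellow tips.

```bash
python3 -m handwheel '[[0.006,0,0,0],[0.018,-0.002,0,0],[0.034,-0.004,0,0],[0.054,-0.006,0,0],[0.074,-0.008,0,0]]'
python3 -m handwheel '[[0.02,-0.001,0,0],[0.04,-0.002,0,0],[0.06,-0.004,0,0],[0.08,-0.005,0,0],[0.10,-0.006,0,0]]'
python3 -m handwheel '[[0.02,-0.001,0,0],[0.04,-0.002,0,0],[0.06,-0.003,0,0],[0.08,-0.004,0,0],[0.10,-0.005,0,0]]'
python3 -m handwheel '[[0.018,0,0,1],[0.034,0,0,2.5],[0.044,0,0,4.5],[0.048,0,0,6],[0.048,0,0,6.7]]'
python3 - <<'E'
from h import *
import cv2
np.set_printoptions(precision=1,suppress=True)
S=cams.get_calibration('scene')
e=[onz(S,(180+u/2.667,60+v/2.667),292) for u,v in((248,137),(443,158))];print('old bar',e,(e[0]+e[1])/2)
s=read_state();print(s['eef_pos'],s['eef_rot']*1000,s['wrist_force'])
np.savez('w6.npz',**cams.get_calibration('wrist'));a=cams.camera('wrist')[:,:,::-1];cv2.imwrite('pics/w6.png',a)
b=cams.camera('scene')[:,:,::-1];cv2.imwrite('pics/s6.png',b)
cv2.imwrite('pics/v6.png',np.hstack([a[0:300,100:540],cv2.resize(b[90:240,330:510],(360,300),interpolation=2)]))
E
```

```text
clock: 12.92
eef_pos: [410.9, 53.5, 242.9]
eef_rot: [3.137, 0.002, 1.533]
wrist_force: [-0.3, -0.6, -7.8]
finger_gap: 11.3
clock: 13.55
eef_pos: [408.3, 155.1, 242.6]
eef_rot: [3.138, 0.002, 1.534]
wrist_force: [-0.2, 0.1, -6.7]
finger_gap: 11.5
clock: 14.18
eef_pos: [406.5, 256.6, 242.2]
eef_rot: [3.138, 0.002, 1.534]
wrist_force: [0.0, -0.8, -7.8]
finger_gap: 11.4
clock: 14.8
eef_pos: [408.0, 304.9, 242.0]
eef_rot: [3.138, 0.002, 1.417]
wrist_force: [-0.0, -0.3, -7.5]
finger_gap: 11.5
old bar [array([ 410.3, -103.7,  292. ]), array([415.6,  65.4, 292. ])] [413.  -19.2 292. ]
[408.  304.9 242. ] [3138.1    1.6 1417.1] [-0.  -0.3 -7.5]
```

View pics/v6.png

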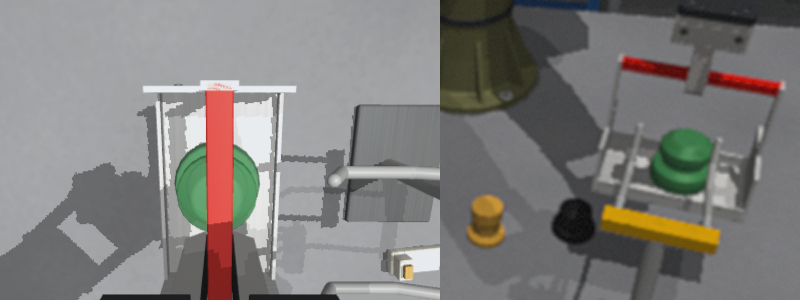

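In the wrist view the +y prong tip is at about (435,181) and the −y prong tip at about (425,291), with the bar's far end at (319,88). The insulator is standing.

```bash
python3 - <<'E'
from h import *
np.set_printoptions(precision=1,suppress=True)
c=dict(np.load('w6.npz'));S=cams.get_calibration('scene')
A=onz(c,(435,181),258);B=onz(c,(425,290),258);d=A-B;print(A,B,np.linalg.norm(d),'yaw',np.arctan2(-d[0],d[1]))
m=(A+B)/2
for y in(-.155,-.12,np.arctan2(-d[0],d[1])):print('seat from tips',m[:2]+34*np.array([np.cos(y),np.sin(y)]))
print('prong mid-line pts',onz(c,(540,172),250),onz(c,(535,290),250))
print('bar far end',onz(c,(319.5,88),297))
# scene: bar ends at z 291
e=[onz(S,(330+u/2,90+v/2),291) for u,v in((622-440,63),(781-440,88))];print(e,(e[0]+e[1])/2)
E
```

```text
[476.9 326.6 258. ] [466.4 259.1 258. ] 68.28269606609358 yaw -0.15406873422557563
seat from tips [505.2 287.6]
seat from tips [505.4 288.7]
seat from tips [505.2 287.6]
prong mid-line pts [539.4 320.2 250. ] [537.5 243.  250. ]
bar far end [420.7 384.8 297. ]
[array([396. , 227.5, 291. ]), array([417.1, 390. , 291. ])] [406.6 308.7 291. ]
```

Seat from the wrist view ≈ (503.5, 284), against (503, 285) from the fixed cameras. I go in along the stand's axis, then down.

```bash
python3 -m handwheel '[[-0.003,0.004,0,0],[-0.006,0.012,0,0],[-0.006,0.024,0,0],[-0.006,0.038,0,0],[-0.006,0.052,0,0]]'
python3 -m handwheel '[[0,0.014,0,0],[0,0.028,0,0],[0,0.039,0,0],[0,0.0455,0,0],[0,0.0455,0,0]]'
python3 -m handwheel '[[0,0,0.005,0],[0,0,0.014,0],[0,0,0.024,0],[0,0,0.033,0],[0,0,0.039,0]]'
python3 -m handwheel '[[0,0,0.001,0],[0,0,0.001,0]]'
```

```text
clock: 15.52
eef_pos: [459.8, 290.3, 242.2]
eef_rot: [3.138, 0.002, 1.417]
wrist_force: [0.1, 0.2, -7.2]
finger_gap: 11.5
clock: 16.15
eef_pos: [505.0, 283.2, 242.2]
eef_rot: [3.138, 0.002, 1.417]
wrist_force: [-0.9, -0.1, -7.6]
finger_gap: 11.1
clock: 16.77
eef_pos: [504.9, 283.1, 202.4]
eef_rot: [3.139, 0.002, 1.417]
wrist_force: [-0.9, -0.0, -7.5]
finger_gap: 11.5
clock: 17.02
eef_pos: [505.0, 283.1, 201.5]
eef_rot: [3.139, 0.002, 1.417]
wrist_force: [-0.3, 0.7, -6.9]
finger_gap: 11.5
```

Now I lower in small steps, watching for the weight to transfer.

```bash
python3 -m handwheel '[[0,0,0.001,0],[0,0,0.002,0],[0,0,0.003,0],[0,0,0.003,0]]'
python3 -m handwheel '[[0,0,0.0005,0],[0,0,0.001,0],[0,0,0.001,0]]'
python3 - <<'E'
from h import *
import cv2
a=cams.camera('wrist')[:,:,::-1];b=cams.camera('scene')[:,:,::-1]
cv2.imwrite('pics/v7.png',np.hstack([a[40:340,100:540],cv2.resize(b[110:260,370:550],(360,300),interpolation=2)]))
E
```

```text
clock: 17.52
eef_pos: [504.9, 283.1, 198.4]
eef_rot: [3.139, 0.002, 1.417]
wrist_force: [0.7, -0.2, -7.3]
finger_gap: 11.6
clock: 17.9
eef_pos: [505.0, 283.1, 197.4]
eef_rot: [3.139, 0.002, 1.417]
wrist_force: [0.4, 0.2, -7.9]
finger_gap: 11.3
```

View pics/v7.png

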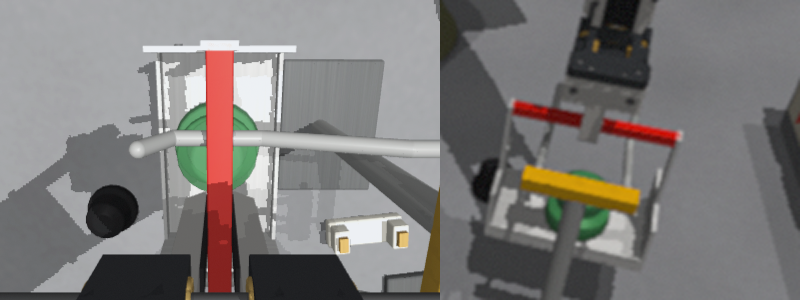

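The +y prong runs under the bar with its tip at about (138,150), well outside the bar at x≈220, much as it hung on the blue hook. I keep lowering.

```bash
python3 -m handwheel '[[0,0,0.0007,0],[0,0,0.0013,0],[0,0,0.002,0],[0,0,0.002,0]]'
python3 -m handwheel '[[0,0,0.0007,0],[0,0,0.0013,0],[0,0,0.0013,0]]'
```

```text
clock: 18.5
eef_pos: [505.1, 283.2, 197.1]
eef_rot: [3.137, 0.001, 1.417]
wrist_force: [-6.3, -3.4, 9.0]
finger_gap: 11.7
clock: 18.88
eef_pos: [505.2, 283.2, 197.1]
eef_rot: [3.136, 0.0, 1.417]
wrist_force: [-6.4, -2.4, 9.6]
finger_gap: 11.4
```

The bar has seated at the expected height. I ease off and open.

```bash
python3 -m handwheel '[[0,0,-0.0004,0],[0,0,-0.0004,0]]'
python3 -m handwheel '[[0,0,0,0],[0,0,0,0],[0,0,0,0],[0,0,0,0],[0,0,0,0]]' 0.4
python3 -m handwheel '[[0,0,-0.02,0],[0,0,-0.05,0],[0,0,-0.10,0],[0,0,-0.15,0],[0,0,-0.20,0]]'
python3 - <<'E'
from h import *
import cv2
s=read_state();print(s['eef_pos'],s['eef_rot'],s['joints'],s['clock'])
b=cams.camera('scene')[:,:,::-1];t=cams.camera('top')[:,:,::-1]
cv2.imwrite('pics/v8.png',np.hstack([cv2.resize(b[110:310,180:500],(480,300)),cv2.resize(t[120:300,120:312],(320,300))]))
E
```

```text
clock: 19.12
eef_pos: [505.2, 283.3, 197.3]
eef_rot: [3.136, 0.0, 1.417]
wrist_force: [-0.9, 0.0, -3.3]
finger_gap: 12.1
clock: 19.75
eef_pos: [505.2, 283.3, 197.3]
eef_rot: [3.136, 0.0, 1.417]
wrist_force: [-0.0, -0.9, 0.0]
finger_gap: 55.3
clock: 20.38
eef_pos: [503.9, 283.4, 399.2]
eef_rot: [3.136, 0.0, 1.417]
wrist_force: [0.1, -0.4, 0.8]
finger_gap: 56.6
[503.90142282 283.38379787 399.15487875] [3.13575829e+00 1.62325636e-04 1.41659376e+00] [ 0.45074709  0.31819941  0.9915555  -0.00356821  1.82712953  0.60403639] 20.375
```

View pics/v8.png

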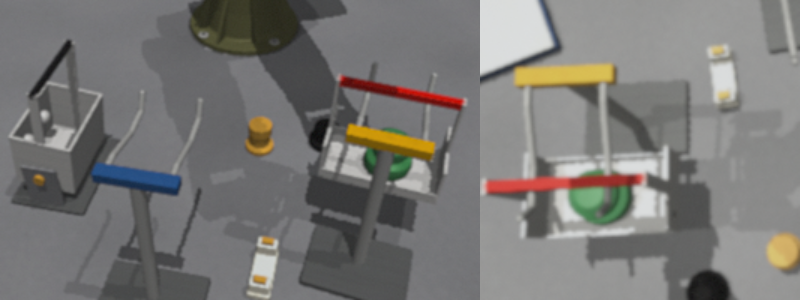

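The caddy hangs on both yellow prongs, level, with the insulator standing, and the loose items are in place. Twelve pictures have now been viewed, so further checks go by numbers. Next I pinch the bin's handle from above (pads across y, near x = 486) and lead it round its arc.

```bash
python3 -m handwheel '[[-0.05,0.006,0,0],[-0.10,0.012,0,0],[-0.15,0.018,0,0],[-0.20,0.024,0,0],[-0.25,0.030,0,0]]' 0.2
python3 -m handwheel '[[-0.05,0.006,0,-10],[-0.10,0.012,0,-20],[-0.15,0.018,0,-30],[-0.20,0.024,0,-40],[-0.247,0.029,0,-50]]'
python3 -m handwheel '[[0,0,0,-10],[0,0,0.03,-20],[0,0,0.06,-30],[0,0,0.09,-40],[0,0,0.12,-45.3]]'
python3 -m handwheel '[[0,0,0,0],[0,0,0,0]]'
python3 - <<'E'
from h import *
import cv2
s=read_state();print(s['eef_pos'],s['eef_rot'],s['joints'])
c=cams.get_calibration('wrist');im=cams.camera('wrist');cv2.imwrite('pics/w9.png',im[:,:,::-1]);np.savez('w9.npz',**c)
e=[proj(c,X) for X in([577,-222.8,230],[445.3,-214.6,230])];print(e)
# black handle: along the projected axis, centroid of dark pixels across it
g=im.max(2).astype(int)
for f in np.linspace(0.05,.95,10):
    p=e[0]*(1-f)+e[1]*f;r,q=int(p[1]),int(p[0])
    if 0<=r<400 and 25<=q<615:
        w=np.where(g[r,q-40:q+40]<45)[0] if q>=40 else [];print(r,q,'dark cols',(w.min()+q-40,w.max()+q-40,len(w)) if len(w) else None, 'rows',(lambda v:(v.min(),v.max(),len(v)) if len(v) else None)(np.where(g[max(r-30,0):r+30,q]<45)[0]+max(r-30,0)))
E
```

```text
clock: 21.1
eef_pos: [495.5, 30.6, 401.9]
eef_rot: [3.129, -0.004, 1.417]
wrist_force: [0.6, 0.6, 0.1]
finger_gap: 75.4
clock: 21.72
eef_pos: [485.9, -219.7, 400.8]
eef_rot: [3.13, 0.006, 2.295]
wrist_force: [0.5, 0.7, -0.2]
finger_gap: 75.4
clock: 22.35
eef_pos: [487.2, -219.3, 279.4]
eef_rot: [3.138, 0.012, 3.09]
wrist_force: [0.0, 1.2, -0.2]
finger_gap: 75.2
clock: 22.6
eef_pos: [487.4, -219.4, 280.5]
eef_rot: [3.139, 0.013, 3.088]
wrist_force: [0.5, 0.1, -0.3]
finger_gap: 75.4
[ 487.3944372  -219.39875739  280.49519146] [3.13851494 0.01301942 3.08774335] [-0.49622018  0.19935845  1.40433115  0.00836261  1.52745575 -2.01350593]
[array([323.62296719, 305.64554214]), array([325.59206616, 147.78049592])]
297 323 dark cols (np.int64(317), np.int64(329), 10) rows None
281 323 dark cols (np.int64(316), np.int64(329), 10) rows None
266 324 dark cols (np.int64(316), np.int64(329), 11) rows None
250 324 dark cols (np.int64(316), np.int64(329), 11) rows (np.int64(220), np.int64(224), 2)
234 324 dark cols (np.int64(315), np.int64(329), 11) rows (np.int64(204), np.int64(224), 11)
218 324 dark cols (np.int64(315), np.int64(329), 11) rows (np.int64(188), np.int64(224), 27)
203 324 dark cols (np.int64(315), np.int64(328), 11) rows (np.int64(173), np.int64(224), 42)
187 325 dark cols (np.int64(315), np.int64(328), 11) rows (np.int64(157), np.int64(216), 60)
171 325 dark cols (np.int64(314), np.int64(328), 15) rows (np.int64(149), np.int64(200), 52)
155 325 dark cols (np.int64(315), np.int64(328), 14) rows (np.int64(149), np.int64(184), 36)
```

The dark handle lies within 2 pixels of its predicted image, centre column ≈ 322 from row 149 on, so I lower and pinch it.

```bash
python3 -m handwheel '[[0,0.001,0.03,0],[0,0.001,0.06,0],[0,0.001,0.085,0],[0,0.001,0.098,0],[0,0.001,0.10,0]]'
python3 -m handwheel '[[0,0,0,0],[0,0,0,0],[0,0,0,0],[0,0,0,0],[0,0,0,0]]' 1 15
python3 -m handwheel '[[0,0,0,0],[0,0,0,0],[0,0,0,0],[0,0,0,0],[0,0,0,0]]'
```

```text
clock: 23.28
eef_pos: [489.1, -218.4, 181.1]
eef_rot: [3.139, 0.014, 3.087]
wrist_force: [-0.5, -1.0, 0.7]
finger_gap: 75.3
clock: 23.9
eef_pos: [489.1, -218.4, 181.2]
eef_rot: [3.139, 0.014, 3.087]
wrist_force: [0.5, 0.8, 0.3]
finger_gap: 28.7
clock: 24.52
eef_pos: [489.2, -218.3, 181.2]
eef_rot: [3.139, 0.014, 3.088]
wrist_force: [-0.9, 1.9, 1.1]
finger_gap: 11.7
```

The handle is pinched (gap 11.7 mm). Now I lead it along the 160 mm arc in 0.1 rad steps.

```bash
python3 -m handwheel '[[0,0.016,0.001,0],[0,0.032,0.003,0],[0,0.0475,0.007,0],[0,0.0625,0.0125,0],[0,0.0765,0.0195,0]]'
python3 -m handwheel '[[0,0.0135,0.0085,0],[0,0.0265,0.018,0],[0,0.038,0.029,0],[0,0.0485,0.041,0],[0,0.0485,0.041,0]]'
```

```text
clock: 25.15
eef_pos: [491.5, -142.0, 158.8]
eef_rot: [3.141, 0.008, 3.087]
wrist_force: [-1.9, -18.1, -24.3]
finger_gap: 11.6
clock: 25.78
eef_pos: [492.6, -95.5, 115.1]
eef_rot: [-3.137, 0.003, 3.087]
wrist_force: [-1.2, -29.8, -22.5]
finger_gap: 16.4
```

The forces (18–30 N) point towards the pivot, so the tool is running outside the true arc and the bin was probably leaning forward slightly at the start. I ease inward to see.

```bash
python3 -m handwheel '[[0,-0.001,0.003,0],[0,-0.002,0.006,0],[0,-0.002,0.006,0]]'
python3 - <<'E'
from h import *
import cv2
np.set_printoptions(precision=1,suppress=True)
s=read_state();print(s['moment'],s['eef_pos'])
# where was the bin before: fit handle & rim with old images for lean: rim points in initial crops (z unknown) 
T=cams.get_calibration('top');S=cams.get_calibration('scene')
t=lambda x,y:(135+x/2.35,60+y/2.35); q=lambda x,y:(185+x/2.66,130+y/2.66)
for n,a,b in(('rim far -y? ',t(742,207),q(5,190)),('rim far +y',t(636,227),q(113,213)),('rim near +y',t(666,372),q(166,117)),('rim near -y',t(776,352),q(72,95))):
    print(n,*tri([T,S],[a,b]))
E
```

```text
clock: 26.15
eef_pos: [492.6, -95.1, 109.4]
eef_rot: [-3.14, 0.003, 3.088]
wrist_force: [0.2, 11.3, 3.2]
finger_gap: 11.2
[ 2.4 -0.   0. ] [492.6 -95.1 109.4]
rim far -y?  [ 576.2 -281.   134.6] [np.float64(1.441331768520402), np.float64(1.441331768520268)]
rim far +y [ 579.5 -182.4  127. ] [np.float64(2.2793754146849503), np.float64(2.279375414685009)]
rim near +y [ 444.1 -178.1  123. ] [np.float64(0.12356030264630552), np.float64(0.123560302646242)]
rim near -y [ 440.1 -273.9  133.9] [np.float64(1.1887934666284272), np.float64(1.1887934666283715)]
```

Rim corners from the first images show a 0.095 rad forward lean, so q0 ≈ 0.1, with the pivot at y ≈ -234 and z = 70. The handle is now at about q ≈ 1.05. I finish to q = 1.1 (TCP y ≈ -92, z ≈ 92) with a slight overshoot, watching the force.

```bash
python3 -m handwheel '[[0,0.001,0.004,0],[0,0.002,0.008,0],[0,0.003,0.012,0],[0,0.0035,0.016,0]]'
python3 -m handwheel '[[0,0.001,0.003,0],[0,0.002,0.005,0],[0,0.002,0.005,0]]'
```

```text
clock: 26.65
eef_pos: [494.8, -91.4, 95.9]
eef_rot: [-3.139, 0.009, 3.089]
wrist_force: [-0.6, -1.1, 23.3]
finger_gap: 11.5
clock: 27.02
eef_pos: [496.8, -91.6, 93.3]
eef_rot: [-3.134, 0.016, 3.088]
wrist_force: [-2.1, -16.4, 17.6]
finger_gap: 11.4
```

The tool stopped at y = -91.6, which is the computed handle position at 1.1 rad, with 16–18 N of resistance. The bin is at its stop, so I release and rise.

```bash
python3 -m handwheel '[[0,0,0,0],[0,0,0,0],[0,0,0,0],[0,0,0,0]]' 0.5
python3 -m handwheel '[[0,0,-0.015,0],[0,0,-0.04,0],[0,0,-0.09,0],[0,0,-0.14,0],[0,0,-0.19,0]]'
python3 -m handwheel '[[0.05,-0.02,-0.03,0],[0.10,-0.05,-0.06,0],[0.10,-0.10,-0.06,0],[0.10,-0.15,-0.06,0],[0.10,-0.15,-0.06,0]]'
python3 - <<'E'
from h import *
import cv2
np.set_printoptions(precision=1,suppress=True)
s=read_state();print(s['eef_pos'],s['wrist_force'])
T=cams.get_calibration('top');S=cams.get_calibration('scene')
# predicted handle at q for checking against dark pixels
by=np.array([.06,.998,0]);bx=np.array([.998,-.06,0]);pv=np.array([510,-235,70.])
for n,c in(('scene',S),('top',T)):
    im=cams.camera(n);cv2.imwrite(f'pics/{n}9.png',im[:,:,::-1]);g=im.max(2).astype(int)
    for q in(.8,.9,1.0,1.05,1.1,1.15):
        h=pv+by*160*np.sin(q)+[0,0,160*np.cos(q)]
        v=[]
        for a in np.linspace(-50,50,41):
            p=proj(c,h+bx*a);v.append(g[int(round(p[1])),int(round(p[0]))])
        print(n,q,proj(c,h),'mean brightness on axis',np.mean(v))
E
```

```text
clock: 27.52
eef_pos: [496.7, -91.3, 93.1]
eef_rot: [-3.134, 0.015, 3.089]
wrist_force: [0.4, 0.2, -1.4]
finger_gap: 45.8
clock: 28.15
eef_pos: [493.5, -89.6, 285.9]
eef_rot: [-3.134, 0.016, 3.089]
wrist_force: [0.2, -0.1, 0.6]
finger_gap: 47.4
clock: 28.78
eef_pos: [383.9, -235.6, 345.8]
eef_rot: [-3.134, 0.016, 3.085]
wrist_force: [-0.8, 0.6, -0.4]
finger_gap: 47.1
[ 383.9 -235.6  345.8] [-0.8  0.6 -0.4]
scene 0.8 [257.7 177.3] mean brightness on axis 100.29268292682927
scene 0.9 [262.7 181.9] mean brightness on axis 118.53658536585365
scene 1.0 [267.1 186.8] mean brightness on axis 119.70731707317073
scene 1.05 [269.1 189.3] mean brightness on axis 131.4878048780488
scene 1.1 [270.9 191.7] mean brightness on axis 99.85365853658537
scene 1.15 [272.6 194.2] mean brightness on axis 75.63414634146342
top 0.8 [388.1 184.3] mean brightness on axis 135.609756097561
top 0.9 [382.  186.5] mean brightness on axis 138.6341463414634
top 1.0 [376.5 188.6] mean brightness on axis 139.46341463414635
top 1.05 [374.1 189.6] mean brightness on axis 99.92682926829268
top 1.1 [371.8 190.7] mean brightness on axis 63.8780487804878
top 1.15 [369.8 191.6] mean brightness on axis 71.7560975609756
```

```bash
python3 - <<'E'
from h import *
import cv2
from scipy.optimize import minimize
T=cams.get_calibration('top');S=cams.get_calibration('scene')
by=np.array([.06,.998,0]);bx=np.array([.998,-.06,0]);pv=np.array([510,-235,70.])
for tag,qs in(('0',np.arange(-.1,.35,.05)),('9',np.arange(.9,1.31,.04))):
    for n,c in(('scene',S),('top',T)):
        g=cv2.GaussianBlur(cv2.imread(f'pics/{n}{tag}.png').max(2).astype(np.float32),(3,3),0)
        r=[]
        for q in qs:
            h=pv+by*160*np.sin(q)+[0,0,160*np.cos(q)]
            P=np.array([proj(c,h+bx*a) for a in np.linspace(-45,45,61)],np.float32)
            r.append(float(cv2.remap(g,P[None,:,0],P[None,:,1],1).mean()))
        print(n,tag,[(round(float(q),2),round(v)) for q,v in zip(qs,r)])
def red(n,f):
    im=cv2.imread(f'pics/{f}.png').astype(int);m=(im[:,:,2]>140)&(im[:,:,1]<60)&(im[:,:,0]<60);y,x=np.where(m);k=(x>330)&(x<500) if n=='scene' else (x>100)&(x<260);k&=(y>120)&(y<260);return x[k].min(),x[k].max(),x[k].mean(),y[k].mean(),k.sum()
print(red('scene','scene9'),red('top','top9'))
def diff(n,boxes):
    a,b=(cv2.imread(f'pics/{n}{i}.png',0).astype(int) for i in(0,9))
    for x,y in boxes:print(n,(x,y),np.abs(a-b)[y-14:y+14,x-12:x+12].mean())
diff('top',[(247,295),(257,295),(302,271),(265,166)])
s=cv2.imread('pics/scene9.png');m=(s[:,:,1].astype(int)-s[:,:,2]>40)&(s[:,:,1].astype(int)-s[:,:,0]>25);m[:, :320]=0;m[:,500:]=0;y,x=np.where(m);print('green',len(x),x.min(),x.max(),y.min(),y.max())
E
```

```text
scene 0 [(-0.1, 119), (-0.05, 119), (0.0, 120), (0.05, 100), (0.1, 30), (0.15, 90), (0.2, 112), (0.25, 109), (0.3, 107)]
top 0 [(-0.1, 153), (-0.05, 163), (0.0, 149), (0.05, 109), (0.1, 66), (0.15, 124), (0.2, 162), (0.25, 168), (0.3, 173)]
scene 9 [(0.9, 118), (0.94, 120), (0.98, 119), (1.02, 121), (1.06, 136), (1.1, 103), (1.14, 68), (1.18, 111), (1.22, 119), (1.26, 119), (1.3, 118)]
top 9 [(0.9, 139), (0.94, 133), (0.98, 137), (1.02, 131), (1.06, 89), (1.1, 65), (1.14, 70), (1.18, 98), (1.22, 122), (1.26, 136), (1.3, 145)]
(np.int64(408), np.int64(487), np.float64(448.05925925925925), np.float64(170.0222222222222), np.int64(270)) (np.int64(126), np.int64(146), np.float64(139.33333333333334), np.float64(234.22222222222223), np.int64(9))
top (247, 295) 1.0357142857142858
top (257, 295) 1.4077380952380953
top (302, 271) 0.7008928571428571
top (265, 166) 0.5654761904761905
green 193 356 496 5 226
```

The handle fits best at q ≈ 1.12–1.14 in both cameras, which is the 1.1 stop within calibration error. The caddy bar is unmoved since release, the worktop items show no change, and the tool is clear of everything. I hand in.

```bash
python3 -c "
from cell import manip;print(manip.sign_off())"
```

```text
the job is handed in; nothing more can be done
None
```

I moved the caddy from the blue hook to both prongs of the yellow hook without setting it down. I then rocked the bin forward to its stop, let go, and handed in at about 29 s.

**Last checks**
- **Caddy:** the bar seated at the expected height and took the weight before I opened the jaws. The picture after release showed it level on the yellow prongs with the insulator standing. A later pixel check found the bar in the same place in the scene camera; the same check in the top camera caught too few red pixels to count.
- **Bin:** the handle stopped where it should be at 1.1 rad, with 16–18 N of resistance. The final images fit best at about 1.13 in the scene camera and 1.11 in the top camera. I take both as the 1.1 stop, within the 2 mm calibration error.
- **Loose items:** the fuse holder, lamp cap and adapter show no change in the top camera. After release the tool was clear of everything, with no force on it.

**What went wrong or disagreed**
- **Fingertips:** they sit about 31 mm behind the reported TCP, not 8 mm ahead as described. My first pinch closed in the air above the bar, with nothing touched.
- **Too deep:** I then repeated a shift and went 39 mm too deep, with 5 N at most, so I regripped before lifting.
- **Bin lean:** the bin started leaning about 0.1 rad forward rather than upright. My first arc therefore pulled outward with a wrist force of up to 37 N until I corrected it.

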